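# Kit a turned shaft into the lower tier of the inspection case

## Robot

A 6-joint arm with a two-finger parallel gripper is mounted at the origin on the work surface. World frame = base frame: x ahead of the robot, y to its left, z up, the work surface at z = 0. Lengths are in m, angles in degrees, forces in N, time in s.
With the tool pointing down it reaches from about 0.25 to 0.725 m from the base axis. Payload 9.7 kg.
Tool frame: the origin (TCP) lies midway between the tips of the shut fingers; the grasp point (between the pads) lies 19 mm behind it; z points along the fingers, x is the direction in which the jaws open and shut, and the axes are right-handed (so a half turn about z gives the same grasp; the last joint's range is limited). The gripper opens to 85 mm and grips with 20 to 120 N. Pads are 22 mm wide; open, the fingers measure 114 mm over their backs; the gripper's body (76 mm by 85 mm) begins 54 mm behind the grasp point. The pads swing forward as they close: fully open they stand 13 mm farther back than shut.
Start: joints at [72.078, 4.979, 10.078, 95.1, 0, 90], TCP at [0.169, 0.523, 0.231] pointing down, gripper open.
Joint ranges: [-179.16, 179.16], [-48.56, 103.87], [-65.8, 70.77], [-126.05, 130.52], [-82.76, 87.17], [-180, 180]. Speed limits (degrees/s): [127.2, 127.2, 147.25, 180, 180, 180].

## Interface

Orientations are given as [roll, pitch, yaw] about the fixed x, y, z axes, in that order (R = Rz(yaw) Ry(pitch) Rx(roll)).
In Python, from workcell import bot, optics gives the robot as it stands.
- The arm moves only by the shell command python3 -m creep 'ROWS' [FORCE]. ROWS is JSON, a list of rows, each a list of 7 numbers: the shift along the tool's x, y, z in m, then the turn, a rotation vector about the tool's x, y, z in rad, then the opening, from 0 (shut) to 1 (fully open). A call has 1 to 8 rows; each row is the pose to reach, as a shift and turn from the pose commanded when the call began, along the tool's axes at that moment; what a row does not reach only later rows make up. A row lasts 1/10 s, in which the tool goes at most 50 mm and 8.59 degrees, less where a joint would pass 70% of its speed; a pose out of reach is approached as far as the arm can. A call with a gripper value outside its range is refused whole. The fingers move at their own pace and stop on an object; FORCE is the grip in N (left out, the last holds). Time passes only in rows, so rows that repeat a pose let the fingers close. It gives the time, the measured TCP pose, the force and the opening at its end, in the units of the state.
- bot.get_obs(): the state, without advancing time (a new reading comes with each control period).
- optics.camera(name): name is "scene" or "top" or "wrist"; returns the picture (480x640x3 uint8, red, green, blue); there is no depth.
- optics.camera_params(name): a dict with "camera_matrix" (3x3 intrinsics, pixels), "R" (3x3) and "t" (3): a world point X has camera coordinates R X + t; the wrist camera has in their place "mount" (4x4, takes a point from camera to tool coordinates, whose origin is the TCP and whose axes are the tool frame's). Camera axes: x right, y down, z forward; pixel columns grow to the right and rows downward; lengths in m; the calibration is good to about 2 mm. The wrist camera is an equidistant fisheye: a pixel r from the principal point sees the ray r / f radians off the axis. A picture is of the moment at which its call begins: read the wrist's pose just before it. camera_params takes no time and is no camera call.
- bot.job_done(): hands the job in, once; it reports no verdict.
The state is a dict: "time": time; "q": joint angles; "qd": joint speeds; "joint_efforts": joint torques, N m; "ee_pos": TCP position; "tcp_rot": TCP orientation; "wrist_force": force on the tool from outside, world axes, zero at the start; "torque": the same for the moment, N m; "opening": finger opening in m.
Only numpy, scipy, OpenCV 4.12 (cv2) and the standard library are available. Lean on these libraries where they do the work, as an engineer would, in place of code of your own. Each camera call takes 0.05 s, during which the arm holds its last target.

## Task

Swing the hinged divider flap of the kit case up until it stands about upright, and gently lay the stepped shaft (thick middle, thin ends) from the inspection stand into the empty pair of V saddles in the lower tier, so that it rests level on both thin ends. Then fold the flap fully shut over it. Leave the plain rod, the shaft already in the case and everything else on the bench where they are.

Things in the scene. Friction and masses are not known exactly. Their poses are not given: they have to be found in the camera images.
- case: Open aluminium case fixed to the bench, 200 (x) by 170 (y) by 70 mm high, walls and floor 5 mm. Origin: centre of its underside; x parallel to the hinge; +y points to the hinge wall (left as the robot sees it). In it two lanes of black V saddles along x, at y = -39 and +19 mm: per lane two 90-degree Vs, 12 mm thick, at x = -50 and +50 mm, apex 28 mm and tips 45 mm above the bench.
- flap (a joint): Divider flap over the case, rad: 0 = shut (level), 1.57 = upright, 2.2 = stop, leaning out beyond the hinge wall. Friction hinge: it stays where it is left; 2 to 4 N at the bar moves it. May start slightly ajar. A 200 by 170 by 4 mm aluminium plate, rubber mat and rims on top (rims 10 mm above its middle plane), middle plane 74 mm above the bench when shut.
- hinge (a point): Middle of the hinge line: case frame x 0, y +85 mm, 74 mm above the bench. The hinge line runs along the case's x axis.
- bar (a point): Middle of the flap's black round pull bar: 12 mm diameter, along the case's x, 212 mm from the hinge line in the flap's middle plane, so 42 mm outside the case's -y wall and 74 mm above the bench when shut. Two flat arms, centred 66 mm either side, hold it; the 120 mm between them is free, 36 mm gap to the flap edge, open bench below. Can be hooked from below, pinched or pushed.
- shaft: The stepped steel shaft to kit, about 0.4 kg: 150 mm long, thick middle 28 mm diameter and 70 mm long, thin ends 20 mm diameter and 40 mm long each. Origin: its centre, on its axis; x along the axis; both ends alike. It starts in one of the two lanes of the stand, resting on its thin ends, axis 42 mm above the bench.
- free_seat (a point): Where the shaft's centre belongs when seated: on the axis of the case's empty lane, midway between its two saddles (88 mm clear between them, so the thick middle has 9 mm of play either way), 42 mm above the bench; x along the lane, z up. A white paper card lies on the case floor below it.
- twin: A shaft of the same shape already lying in the other lane of the case, 58 mm beside the empty lane; origin at the centre of its axis, x along the axis. Leave it.
- stand: Low inspection stand fixed to the bench: 130 by 130 by 5 mm dark steel plate with two lanes of aluminium V saddles along its x, at y = -32 and +32 mm, of the same shape, spacing and height as those of the case. Origin: centre of its underside.
- rod: Plain steel rod, 20 mm diameter and 150 mm long, same thickness all along, in the other lane of the stand; origin at the centre of its axis, x along it. Leave it.
- gauge: Upright steel cylinder, 48 mm diameter, 120 mm high, towards the far side; origin at the centre of its underside. Leave it.
- cup: Black cup, 66 mm across and 70 mm high, towards the far side; origin at the centre of its underside. Leave it.
- micrometer: Digital micrometer lying on the bench to the left of the case, about 100 by 175 by 24 mm, origin at the middle of its frame on the bench. Leave it.
- wrench: Steel open wrench lying flat at the right of the bench. Leave it.
- brush: Flat brush with a wooden handle lying at the far side of the bench. Leave it.
Mind the look-alikes: they are no part of the job. Leave any red look-alike of the shaft alone.

How it is judged:
By the outcome, as a careful person would: the job done as asked, in the order asked, and still so for the second after the job is handed in, with the robot touching nothing.
It also fails if it takes over 72 s, if anything falls off the work surface, if the arm or the gripper's body presses on something with over 40 N, if the wrist force passes 120 N, or if a joint passes its speed limit or range.

## Working session

There is one attempt and no reset: what is moved stays moved. The work goes in short steps, Python scripts to look and compute and a shell command to move; the robot and the scene stay as the last step left them, time stands still between calls to the robot, and variables do not carry over. Pictures are saved under pics/ and viewed, and the job is handed in when it is done.

```bash
ls; mkdir -p pics
python3 - <<'E'
from workcell import bot, optics
import cv2,numpy as np
print(bot.get_obs())
for n in ("scene","top","wrist"):
    im=optics.camera(n); cv2.imwrite(f"pics/{n}0.png",im[:,:,::-1]); 
    print(n,optics.camera_params(n))
E
```

```text
pics
{'time': 0.0, 'q': array([ 7.20768029e+01,  5.01192198e+00,  1.00332570e+01,  9.50987111e+01,
       -2.65169930e-04,  9.00004086e+01]), 'qd': array([-0.05825654,  0.00386248, -0.08896016, -0.01347181,  0.12375139,
       -0.04872676]), 'joint_efforts': array([-8.31608450e-04, -5.20386171e+01,  4.64805257e+01,  1.62239769e-02,
        1.28863767e-04,  8.37078460e-06]), 'ee_pos': array([0.16918871, 0.52308984, 0.23056446]), 'tcp_rot': array([1.79999734e+02, 7.73760810e-02, 7.20763942e+01]), 'wrist_force': array([0.01413183, 0.71909139, 0.71403137]), 'torque': array([ 0.00138126, -0.01794657,  0.00084388]), 'opening': 0.08525510453143341}
scene {'camera_matrix': array([[448.29724972,   0.        , 319.28707063],
       [  0.        , 448.29724972, 241.32989599],
       [  0.        ,   0.        ,   1.        ]]), 'R': array([[ 2.94781013e-01,  9.55564760e-01,  3.78702302e-04],
       [ 6.06673685e-01, -1.86845805e-01, -7.72680843e-01],
       [-7.38275826e-01,  2.28001390e-01, -6.34794590e-01]]), 't': array([-0.12699292, -0.29389223,  1.72312303])}
top {'camera_matrix': array([[4
[... 188 characters left out ...]
01846481],
       [-0.99235666,  0.02935038, -0.11986163],
       [ 0.12033836,  0.01504785, -0.99261888]]), 't': array([4.73293308e-04, 5.89923430e-01, 1.09670858e+00])}
wrist {'camera_matrix': array([[371.64829954,   0.        , 312.79184036],
       [  0.        , 371.64829954, 238.60253332],
       [  0.        ,   0.        ,   1.        ]]), 'mount': array([[ 9.99999521e-01,  2.21209155e-04,  9.53080828e-04,
        -3.83691273e-05],
       [-4.75599223e-04,  9.61179515e-01,  2.75923383e-01,
        -7.04222933e-02],
       [-8.55044989e-04, -2.75923705e-01,  9.61179160e-01,
        -1.43388322e-01],
       [ 0.00000000e+00,  0.00000000e+00,  0.00000000e+00,
         1.00000000e+00]])}
```

View pics/scene0.png

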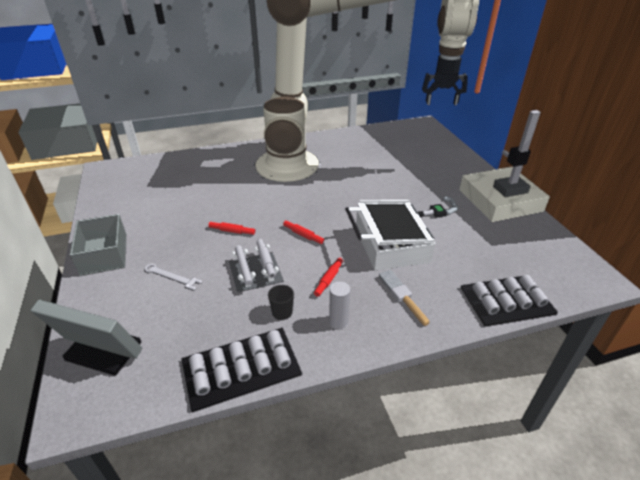

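View pics/top0.png

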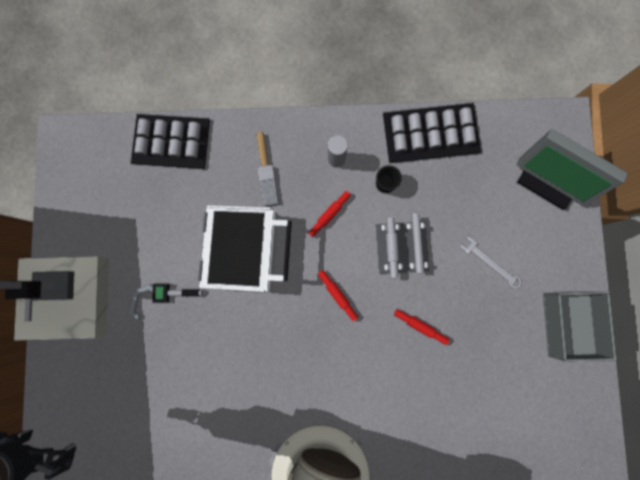

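View pics/wrist0.png

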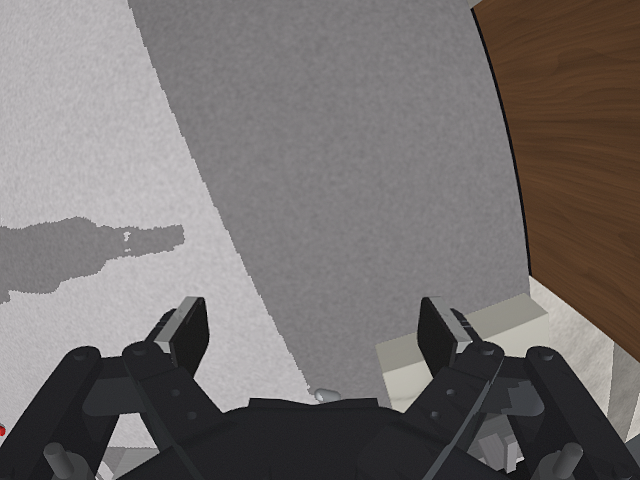

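Run:
```python
import cv2
t=cv2.imread("pics/top0.png"); s=cv2.imread("pics/scene0.png")
cv2.imwrite("pics/tA.png",cv2.resize(t[190:310,190:340],None,fx=5,fy=5,interpolation=cv2.INTER_CUBIC))
cv2.imwrite("pics/tB.png",cv2.resize(t[200:290,365:445],None,fx=6,fy=6,interpolation=cv2.INTER_CUBIC))
cv2.imwrite("pics/sA.png",cv2.resize(s[180:300,210:460],None,fx=3.2,fy=3.2,interpolation=cv2.INTER_CUBIC))
```

```text
(no output)
```

View pics/tA.png

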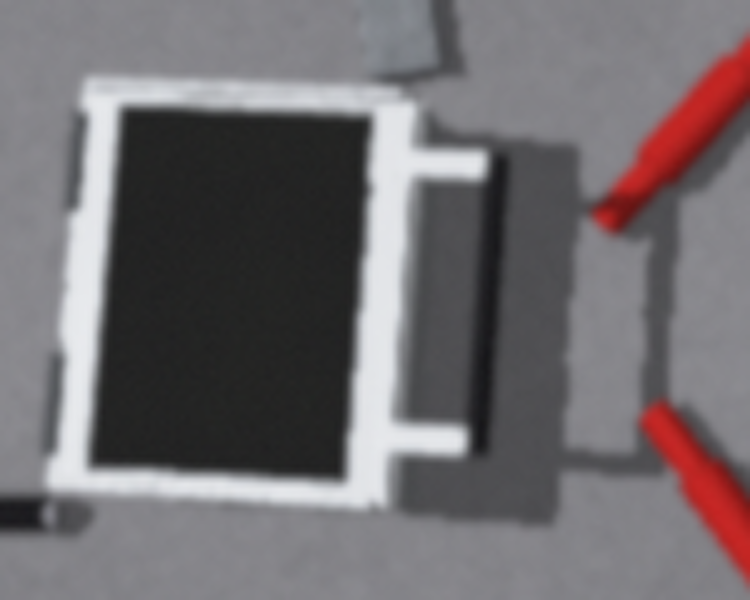

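View pics/tB.png

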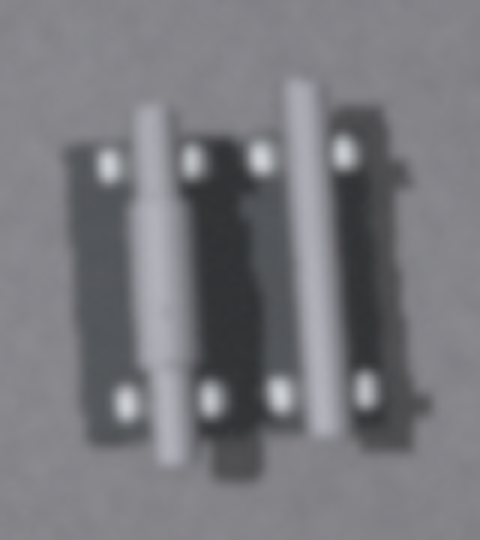

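View pics/sA.png

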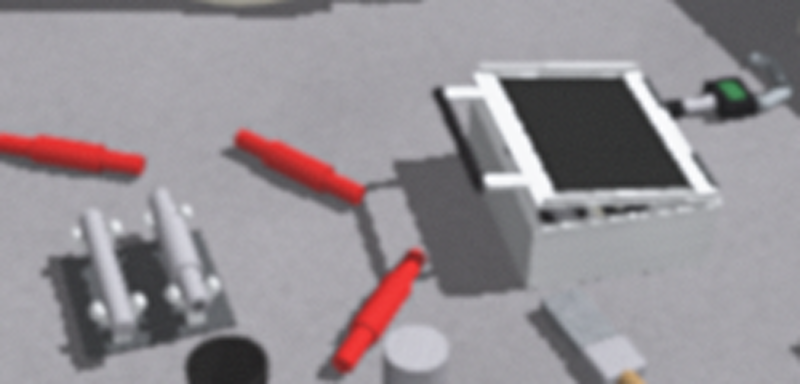

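```bash
cat > h.py <<'E'
import numpy as np, cv2
from scipy.spatial.transform import Rotation as Ro
from workcell import bot, optics
def tcp(o=None):
    o=o or bot.get_obs()
    T=np.eye(4); T[:3,:3]=Ro.from_euler('xyz',o['tcp_rot'],degrees=True).as_matrix(); T[:3,3]=o['ee_pos']; return T
def ray(name,px,T=None):
    p=optics.camera_params(name); K=p['camera_matrix']
    d=np.array([(px[0]-K[0,2])/K[0,0],(px[1]-K[1,2])/K[1,1],1.])
    if name=='wrist':
        r=np.hypot(d[0],d[1]); d=np.array([d[0]/r*np.sin(r),d[1]/r*np.sin(r),np.cos(r)]) if r>0 else d
        M=T@p['mount']; return M[:3,3],M[:3,:3]@d
    return -p['R'].T@p['t'],p['R'].T@d/np.linalg.norm(d)
def plane(name,px,z,T=None):
    o,d=ray(name,px,T); return o+d*(z-o[2])/d[2]
def tri(rs):
    A=np.zeros((3,3));b=np.zeros(3)
    for o,d in rs:
        d=d/np.linalg.norm(d);P=np.eye(3)-np.outer(d,d);A+=P;b+=P@o
    x=np.linalg.solve(A,b)
    return x,[np.linalg.norm((np.eye(3)-np.outer(d,d)/(d@d))@(x-o)) for o,d in rs]
def proj(name,X,T=None):
    p=optics.camera_params(name);K=p['camera_matrix'];X=np.asarray(X,float)
    if name=='wrist':
        M=np.linalg.inv(T@p['mount']);c=M[:3,:3]@X+M[:3,3];r=np.hypot(c[0],c[1]);th=np.arctan2(r,c[2])
        return K[:2,2]+K[0,0]*th*c[:2]/r
    c=p['R']@X+p['t'];return (K@c)[:2]/c[2]
def snap(name,fn,crop=None,f=1):
    T=tcp();im=optics.camera(name)[:,:,::-1].copy()
    np.savez('pics/'+fn+'.npz',T=T,im=im)
    cv2.imwrite('pics/'+fn+'_full.png',im)
    if crop: x0,y0,x1,y1=crop; im=im[y0:y1,x0:x1]
    cv2.imwrite('pics/'+fn+'.png',cv2.resize(im,None,fx=f,fy=f,interpolation=cv2.INTER_CUBIC)); return T
def go(target,yaw):
    """shift in tool axes and turn from present commanded (approx measured) pose to tcp target pointing down w/ yaw deg"""
    T=tcp();R2=Ro.from_euler('xyz',[180,0,yaw],degrees=True).as_matrix()
    print('shift',np.round(T[:3,:3].T@(np.array(target)-T[:3,3]),4),'turn',np.round(Ro.from_matrix(T[:3,:3].T@R2).as_rotvec(),4))
E
python3 - <<'E'
from h import *
a=lambda x,y:(x/5+190-.4,y/5+190-.4)
s=lambda x,y:(x/3.2+210-.35,y/3.2+180-.35)
P={'barfar':(a(500,157),s(481,185)),'barnear':(a(479,450),s(440,93)),'hf':(a(85,80),s(718,203)),'hn':(a(50,488),s(637,65)),'bf':(a(415,100),s(548,203)),'bn':(a(383,505),s(480,70))}
for k,(t,c) in P.items(): print(k,*[np.round(v,4) for v in tri([ray('top',t),ray('scene',c)])])
b=lambda x,y:(x/6+365-.4,y/6+200-.4)
for n,p in dict(sf=b(152,105),sn=b(172,465),rf=b(300,80),rn=b(328,437)).items(): print(n,plane('top',p,.05 if n[0]=='s' else .05).round(4))
E
```

```text
barfar [0.6179 0.0554 0.1047] [0.002 0.002]
barnear [0.4786 0.0686 0.1029] [0.0024 0.0024]
hf [0.6666 0.261  0.0738] [0.0007 0.0007]
hn [0.4664 0.2769 0.0843] [0.0018 0.0018]
bf [0.6493 0.0999 0.0984] [0.0055 0.0055]
bn [0.4545 0.1157 0.103 ] [0.0038 0.0038]
sf [ 0.628  -0.1945  0.05  ]
sn [ 0.4778 -0.1957  0.05  ]
rf [ 0.6367 -0.2567  0.05  ]
rn [ 0.4875 -0.2603  0.05  ]
```

Run:
```python
from h import *
go([.548,.062,.24],85.3)
```

```text
shift [-0.3222  0.5023 -0.0089] turn [-1.000e-04  1.000e-03 -2.308e-01]
```

```bash
python3 -m creep '[[-0.027,0.042,0,0,0,-0.02,1],[-0.054,0.084,0,0,0,-0.04,1],[-0.08,0.126,0,0,0,-0.06,1],[-0.107,0.167,0,0,0,-0.08,1],[-0.134,0.209,-0.003,0,0,-0.1,1],[-0.161,0.251,-0.004,0,0,-0.12,1],[-0.188,0.293,-0.005,0,0,-0.14,0.8],[-0.215,0.335,-0.006,0,0,-0.16,0.6]]' 30; python3 -c "
from h import *
go([.548,.062,.24],85.3)"
```

```text
time: 0.95
ee_pos: [0.4227, 0.2138, 0.2374]
tcp_rot: [180.0, -0.0, 81.3]
wrist_force: [1.0, 1.4, -0.7]
opening: 0.0593
shift [-0.1311  0.1469 -0.0026] turn [ 0.0002 -0.0002 -0.0699]
```

```bash
python3 -m creep '[[-0.027,0.03,0,0,0,-0.015,0.6],[-0.054,0.06,0,0,0,-0.03,0.6],[-0.08,0.09,0,0,0,-0.045,0.6],[-0.107,0.12,0,0,0,-0.06,0.6],[-0.127,0.143,-0.003,0,0,-0.07,0.6],[-0.127,0.143,-0.003,0,0,-0.07,0.6]]'; python3 -c "
from h import *
print(bot.get_obs()['ee_pos'],bot.get_obs()['q'])
T=snap('wrist','w1')
for X in ([.618,.055,.104],[.479,.069,.104]): print(proj('wrist',X,T))"
```

```text
time: 1.55
ee_pos: [0.5455, 0.0657, 0.2394]
tcp_rot: [-180.0, 0.0, 85.1]
wrist_force: [-0.9, -0.4, -0.7]
opening: 0.051
[0.54547056 0.06569194 0.2394228 ] [ 6.88339065e+00  5.13839270e+00  1.11584462e+01  9.60688720e+01
 -3.12985079e-02  1.18041811e+01]
[307.19323447 311.51893961]
[309.28226113 139.98096201]
```

View pics/w1.png

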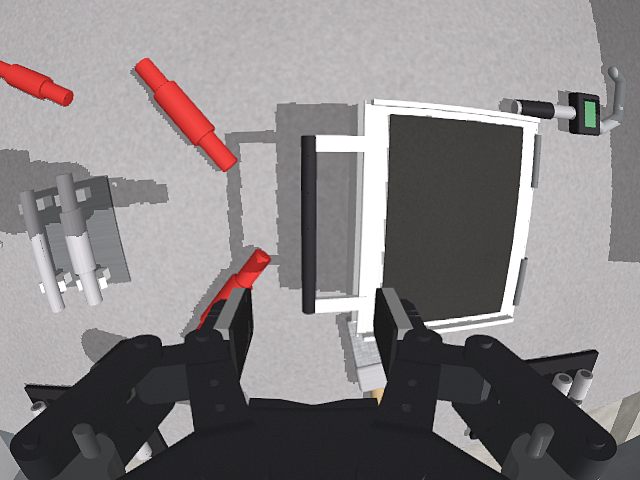

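Run:
```python
from h import *
d=np.load('pics/w1.npz');T=d['T']
g=d['im'].astype(int)
# bar centre column per row
for r in (150,180,224,260,300):
    row=g[r,285:335].sum(1); c=np.where(row<180)[0]+285; print(r,c.min(),c.max())
A=[plane('wrist',p,z,T) for z in(.100,.104,.108) for p in((310.5,136),(308,313))]
print(np.round(A,4))
# hinge corners / flap edge corners
for n,p in dict(bn=(369,101),bf=(355,333),hn=(537,121),hf=(514,319)).items(): print(n,plane('wrist',p,.10 if n[0]=='b' else .084,T).round(4))
```

```text
150 301 314
180 301 315
224 301 315
260 302 315
300 303 314
[[0.4761 0.0701 0.1   ]
 [0.6215 0.0553 0.1   ]
 [0.4761 0.0702 0.104 ]
 [0.6195 0.0555 0.104 ]
 [0.4761 0.0702 0.108 ]
 [0.6174 0.0558 0.108 ]]
bn [0.4525 0.1163 0.1   ]
bf [0.6453 0.0946 0.1   ]
hn [0.4684 0.2748 0.084 ]
hf [0.6631 0.2614 0.084 ]
```

```bash
python3 -c "
from h import *
go([.548,.063,.088],85.0)"; python3 -m creep '[[0,0,0,0,0,0,0.35],[-0.002,0.002,0.03,0,0,0,0.35],[-0.002,0.002,0.06,0,0,0,0.35],[-0.002,0.002,0.09,0,0,0,0.35],[-0.002,0.002,0.09,0,0,0,0.35]]';python3 -c "
from h import *
print(bot.get_obs()['ee_pos'],bot.get_obs()['q'])
snap('wrist','w2')"
```

```text
shift [-0.0036  0.004   0.1515] turn [-0.0012  0.0003  0.0018]
time: 2.1
ee_pos: [0.5431, 0.067, 0.1465]
tcp_rot: [-179.7, 0.1, 85.3]
wrist_force: [0.6, 0.4, -1.2]
opening: 0.0298
[0.54313526 0.06696556 0.14651022] [ 7.02555015e+00  4.07474323e+00 -2.62213480e-01  8.60164340e+01
  6.19957649e-03  1.16891088e+01]
```

View pics/w2.png

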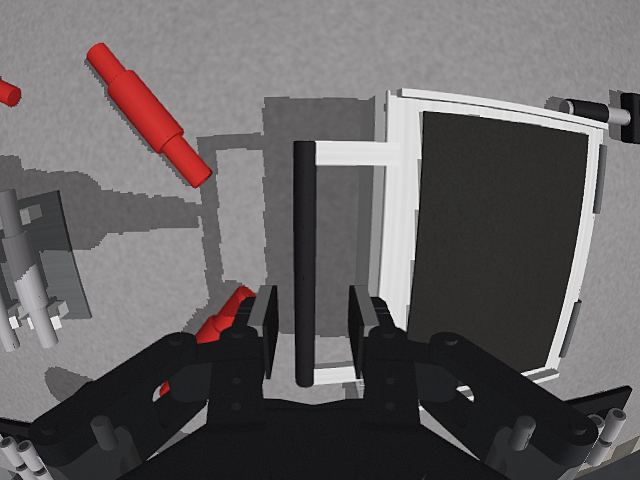

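```bash
python3 -c "
from h import *
T=np.load('pics/w2.npz')['T']
for p in ((304.5,141),(305,386)): print(plane('wrist',p,.104,T), tri([ray('wrist',p,T),ray('wrist',(310.5,136) if p[1]<200 else (308,313),np.load('pics/w1.npz')['T'])]))
go([.548,.063,.088],85.0)"
```

```text
[0.47553683 0.06849762 0.104     ] (array([0.47539184, 0.07037875, 0.17696597]), [np.float64(0.000568918993709918), np.float64(0.0005689189937099263)])
[0.62066996 0.05597941 0.104     ] (array([0.61731779, 0.05607621, 0.10821055]), [np.float64(0.0002845056554791609), np.float64(0.0002845056554791833)])
shift [-0.0036  0.0044  0.0612] turn [-0.003   0.0006  0.0058]
```

```bash
python3 -m creep '[[-0.003,0.003,0.03,0,0,0,0.35],[-0.004,0.004,0.06,0,0,0,0.35],[-0.004,0.004,0.061,0,0,0,0.35],[-0.004,0.004,0.061,0,0,0,0.35]]';python3 -c "
from h import *
print(bot.get_obs()['ee_pos'],bot.get_obs()['wrist_force'])
snap('wrist','w3')"
```

```text
time: 2.55
ee_pos: [0.5496, 0.0623, 0.0911]
tcp_rot: [179.9, -0.0, 85.3]
wrist_force: [0.5, 0.5, 1.4]
opening: 0.0297
[0.54956352 0.06229049 0.09115   ] [0.47607053 0.47526375 1.38118703]
```

View pics/w3.png

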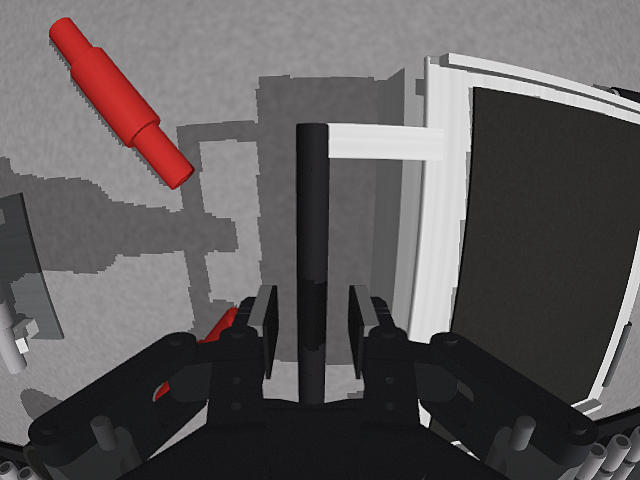

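```bash
python3 -m creep '[[0,0,0.005,0,0,0,0.2],[0,0,0.005,0,0,0,0.05],[0,0,0.005,0,0,0,0.05],[0,0,0.005,0,0,0,0.05]]' 35
```

```text
time: 3.0
ee_pos: [0.5501, 0.0617, 0.0852]
tcp_rot: [179.9, 0.0, 85.2]
wrist_force: [4.2, -3.8, 2.6]
opening: 0.0108
```

```bash
python3 -c "
import numpy as np
t0=np.radians(8.1)
for t in range(12,96,4):
  r=np.radians(t);print(t,round(.212*(np.cos(t0)-np.cos(r)),4),round(-.212*(np.sin(r)-np.sin(t0)),4))"
```

```text
12 0.0025 -0.0142
16 0.0061 -0.0286
20 0.0107 -0.0426
24 0.0162 -0.0564
28 0.0227 -0.0697
32 0.0301 -0.0825
36 0.0384 -0.0947
40 0.0475 -0.1064
44 0.0574 -0.1174
48 0.068 -0.1277
52 0.0794 -0.1372
56 0.0913 -0.1459
60 0.1039 -0.1537
64 0.117 -0.1607
68 0.1305 -0.1667
72 0.1444 -0.1718
76 0.1586 -0.1758
80 0.1731 -0.1789
84 0.1877 -0.181
88 0.2025 -0.182
92 0.2173 -0.182
```

```bash
python3 -m creep '[[0.0025,0,-0.014,0,0,0,0.05],[0.006,0,-0.0286,0,0,0,0.05],[0.0107,0,-0.0426,0,0,0,0.05],[0.0162,0,-0.0564,0,0,0,0.05],[0.0227,0,-0.0697,0,0,0,0.05],[0.03,0,-0.0825,0,0,0,0.05]]';python3 -c "
from h import *
snap('scene','s1',(210,120,460,300),3.2)"
```

```text
time: 3.6
ee_pos: [0.5526, 0.0894, 0.168]
tcp_rot: [179.9, 0.3, 85.1]
wrist_force: [5.3, -15.1, 3.1]
opening: 0.0107
```

View pics/s1.png

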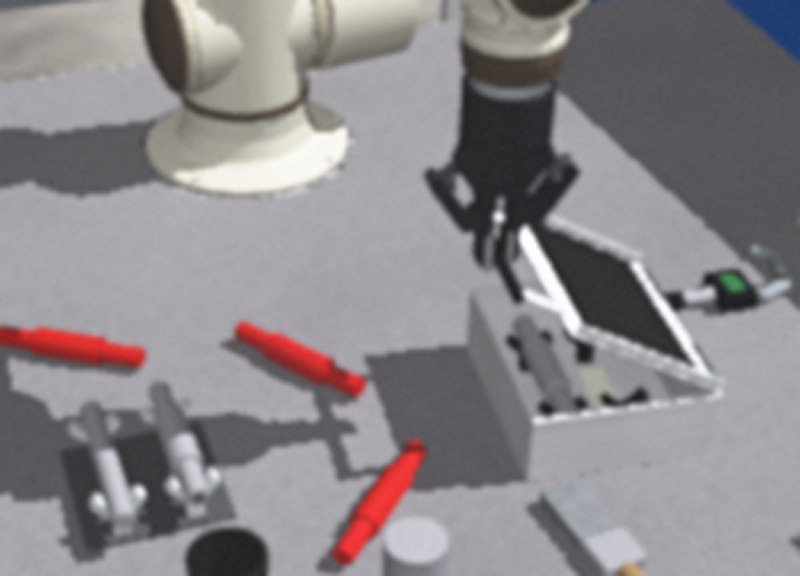

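```bash
python3 -m creep '[[0.007,0,-0.012,0,0,0,0.05],[0.015,0,-0.024,0,0,0,0.05],[0.025,0,-0.035,0,0,0,0.05],[0.036,0,-0.0455,0,0,0,0.05],[0.047,0,-0.055,0,0,0,0.05],[0.059,0,-0.0635,0,0,0,0.05],[0.072,0,-0.0715,0,0,0,0.05]]'
```

```text
time: 4.35
ee_pos: [0.5589, 0.1608, 0.2422]
tcp_rot: [179.6, 0.2, 85.1]
wrist_force: [5.8, -15.9, 16.9]
opening: 0.0108
```

```bash
python3 -m creep '[[0.008,0,-0.009,0,0,0,0.05],[0.022,0,-0.016,0,0,0,0.05],[0.036,0,-0.021,0,0,0,0.05],[0.05,0,-0.0255,0,0,0,0.05],[0.065,0,-0.0285,0,0,0,0.05],[0.08,0,-0.0305,0,0,0,0.05],[0.095,0,-0.0315,0,0,0,0.05],[0.106,0,-0.032,0,0,0,0.05]]'; python3 -c "
from h import *
snap('scene','s2',(210,80,460,300),3)"
```

```text
time: 5.15
ee_pos: [0.568, 0.2693, 0.2723]
tcp_rot: [179.7, -0.0, 85.2]
wrist_force: [9.1, -4.8, 9.1]
opening: 0.0103
```

View pics/s2.png

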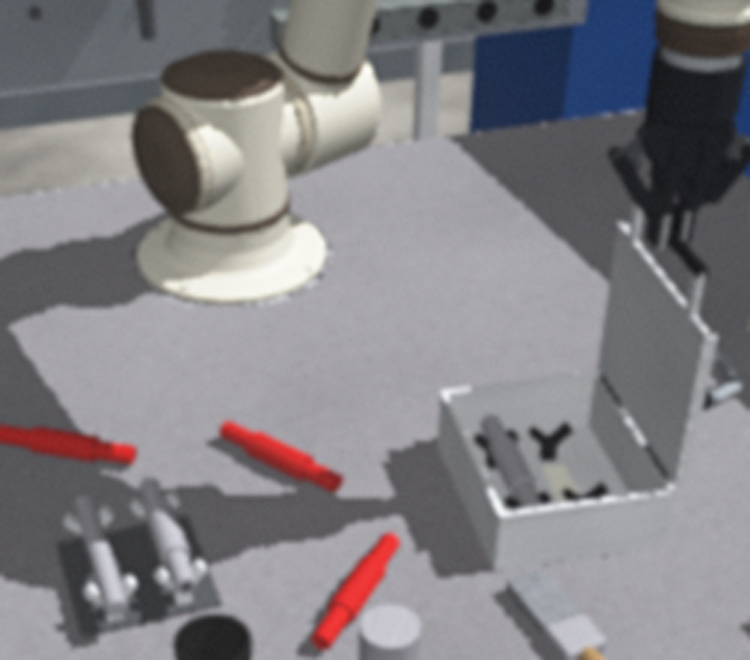

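```bash
python3 -m creep '[[0,0,0,0,0,0,0.35],[0,0,0,0,0,0,0.35],[0,0,0,0,0,0,0.35],[0,0,-0.03,0,0,0,0.35],[0,0,-0.06,0,0,0,0.35],[-0.02,-0.01,-0.06,0,0,0,0.35],[-0.06,-0.02,-0.06,0,0,0,0.35],[-0.10,-0.03,-0.06,0,0,0,0.35]]'; python3 -m creep '[[-0.03,0,0.01,0,0,0,0.35],[-0.04,0,0.02,0,0,0,0.35],[-0.04,0,0.02,0,0,0,0.35]]'; python3 -c "
from h import *
print(bot.get_obs()['ee_pos'])
snap('wrist','w4')"
```

```text
time: 6.0
ee_pos: [0.5277, 0.1713, 0.3297]
tcp_rot: [-179.9, 0.0, 85.3]
wrist_force: [0.8, -1.2, 0.5]
opening: 0.0299
time: 6.3
ee_pos: [0.5243, 0.1306, 0.3094]
tcp_rot: [-179.9, 0.0, 85.1]
wrist_force: [-0.1, -0.2, 0.1]
opening: 0.0299
[0.52430053 0.1306256  0.30944656]
```

View pics/w4.png

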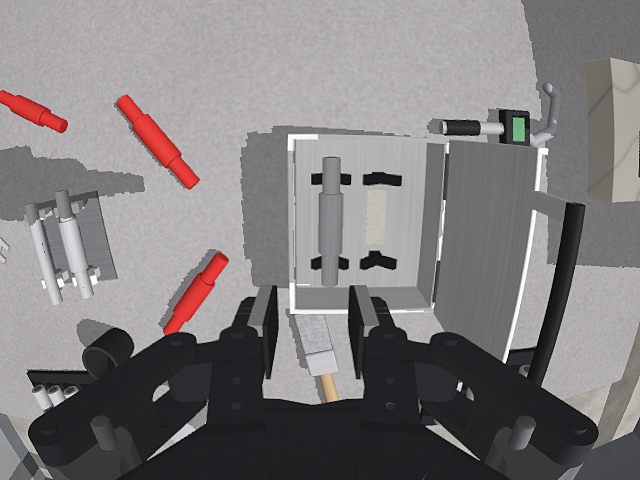

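Run:
```python
from h import *
d=np.load('pics/w4.npz');im=d['im']
cv2.imwrite('pics/w4a.png',cv2.resize(im[120:325,270:470],None,fx=3.5,fy=2.9,interpolation=cv2.INTER_CUBIC)[:600])
cv2.imwrite('pics/w4b.png',cv2.resize(im[180:315,15:125],None,fx=4.4,fy=4.4,interpolation=cv2.INTER_CUBIC))
```

```text
(no output)
```

View pics/w4a.png

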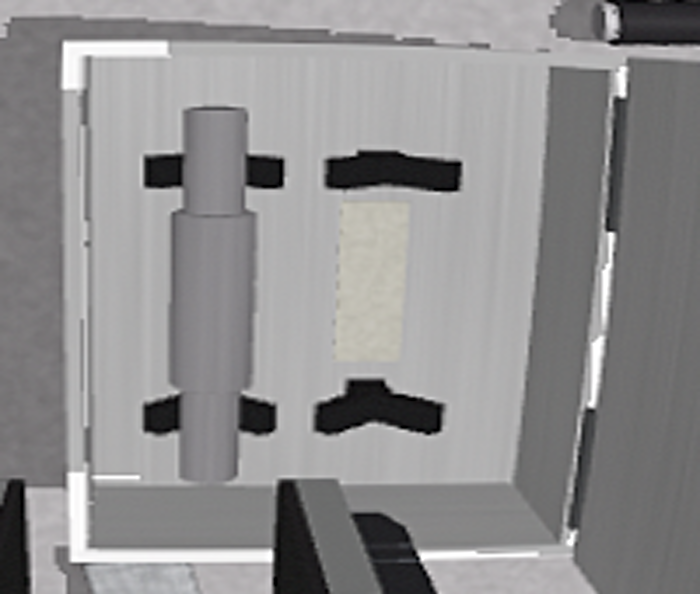

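View pics/w4b.png

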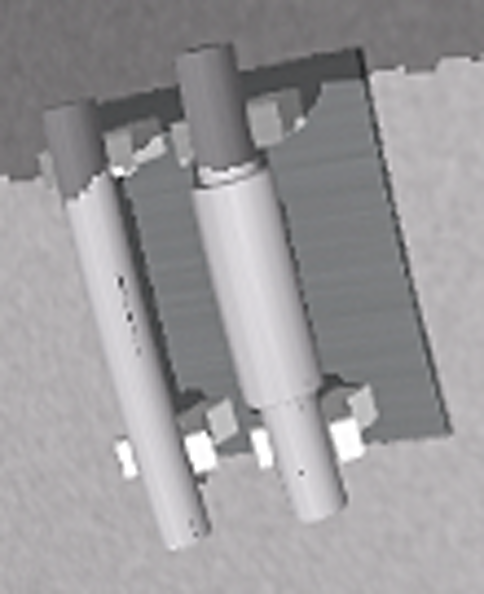

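Run:
```python
from h import *
T=np.load('pics/w4.npz')['T']
a=lambda x,y:(270+x/3.5-.4,120+y/2.9-.4)
b=lambda x,y:(15+x/4.4-.4,180+y/4.4-.4)
f=lambda p,z:plane('wrist',p,z,T)
n=f(a(393,174),.045);fa=f(a(379,417),.045)
print('lane',n,fa,(n+fa)/2, np.degrees(np.arctan2(fa[1]-n[1],fa[0]-n[0])),np.linalg.norm(fa-n))
n=f(a(215.5,125),.042);fa=f(a(209,465),.042);print('twin',n,fa,np.degrees(np.arctan2(fa[1]-n[1],fa[0]-n[0])))
print('rim',[f(a(*p),.07).round(4) for p in((70,45),(78,558),(617,62),(570,550))])
print('card',[f(a(*p),.005).round(4) for p in((375,203),(367,360))])
# shaft
n=f(b(209,60),.042);fa=f(b(310,505),.042);print('shaft ends',n,fa,(n+fa)/2,np.degrees(np.arctan2(fa[1]-n[1],fa[0]-n[0])))
n=f(b(230,187),.042);fa=f(b(285,390),.042);print('thick',n,fa,(n+fa)/2,np.degrees(np.arctan2(fa[1]-n[1],fa[0]-n[0])))
bt=lambda x,y:(x/6+365-.4,y/6+200-.4)
for p in((151,110),(172,460),(156,200),(170,365)): print('top',plane('top',bt(*p),.045))
```

```text
lane [0.50887991 0.20949851 0.045     ] [0.60719891 0.2009083  0.045     ] [0.55803941 0.2052034  0.045     ] -4.993296377031293 0.09869355767332345
twin [0.4863453  0.15452549 0.042     ] [0.62410694 0.14231735 0.042     ] -5.064198196955998
rim [array([0.4521, 0.1134, 0.07  ]), array([0.649 , 0.0962, 0.07  ]), array([0.4678, 0.2777, 0.07  ]), array([0.6627, 0.2625, 0.07  ])]
card [array([0.5262, 0.2096, 0.005 ]), array([0.5952, 0.2036, 0.005 ])]
shaft ends [ 0.48149136 -0.19658098  0.042     ] [ 0.62523816 -0.19759524  0.042     ] [ 0.55336476 -0.19708811  0.042     ] -0.40426434530405037
thick [ 0.52073013 -0.19793585  0.042     ] [ 0.58629313 -0.19482428  0.042     ] [ 0.55351163 -0.19638007  0.042     ] 2.7171689565049277
top [ 0.626673   -0.19466727  0.045     ]
top [ 0.4799818  -0.19656523  0.045     ]
top [ 0.58851157 -0.19499414  0.045     ]
top [ 0.51929621 -0.19758867  0.045     ]
```

```bash
python3 -c "
from h import *
go([.54,-.196,.2],90.8)"
```

```text
shift [-0.3251  0.0431  0.11  ] turn [-0.0011 -0.     -0.0982]
```

```bash
python3 -m creep '[[-0.03,0.004,0,0,0,0,0.35],[-0.075,0.01,0,0,0,-0.02,0.35],[-0.12,0.016,0.01,0,0,-0.03,0.35],[-0.165,0.022,0.025,0,0,-0.05,0.45],[-0.21,0.028,0.045,0,0,-0.065,0.55],[-0.255,0.034,0.065,0,0,-0.08,0.6],[-0.3,0.04,0.09,0,0,-0.098,0.6],[-0.325,0.043,0.11,0,0,-0.098,0.6]]';python3 -m creep '[[0,0,0,0,0,0,0.6],[0,0,0,0,0,0,0.6]]'; python3 -c "
from h import *
print(bot.get_obs()['ee_pos'])
snap('wrist','w5')"
```

```text
time: 7.15
ee_pos: [0.5413, -0.1972, 0.1992]
tcp_rot: [-180.0, -0.0, 90.9]
wrist_force: [-0.5, 0.0, 0.1]
opening: 0.0513
time: 7.35
ee_pos: [0.5413, -0.1949, 0.2001]
tcp_rot: [-179.9, -0.1, 90.8]
wrist_force: [-0.2, -0.1, 1.0]
opening: 0.0514
[ 0.54125716 -0.19492342  0.20009758]
```

View pics/w5.png

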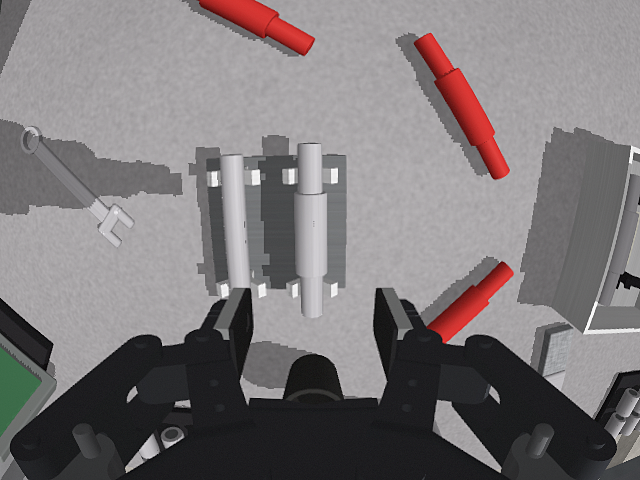

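Run:
```python
from h import *
d=np.load('pics/w5.npz');T=d['T'];g=cv2.cvtColor(d['im'],cv2.COLOR_BGR2GRAY)
f=lambda p,z:plane('wrist',p,z,T)
for r in (160,180,205,235,260,290,310):
    row=g[r,270:360].astype(int); e=np.abs(np.diff(row)); print(r,[(i+270,int(np.diff(row)[i])) for i in np.where(e>18)[0]])
A=f((310.2,150),.042);B=f((312.3,305),.042);print(A,B,np.degrees(np.arctan2(B[1]-A[1],B[0]-A[0])))
print('ends at z.042',f((310,143),.045),f((312,317),.042),'thick',f((310.5,194),.056),f((312,275),.05))
```

```text
160 [(np.int64(297), 19), (np.int64(320), -26), (np.int64(321), -45), (np.int64(345), 35), (np.int64(346), 27)]
180 [(np.int64(281), 47), (np.int64(282), 43), (np.int64(288), 49), (np.int64(289), 26), (np.int64(293), -59), (np.int64(294), -45), (np.int64(297), -38), (np.int64(320), -22), (np.int64(330), 87), (np.int64(336), -20), (np.int64(337), -118), (np.int64(345), 23), (np.int64(346), 35)]
205 [(np.int64(293), 32), (np.int64(326), -60), (np.int64(345), 19), (np.int64(346), 36)]
235 [(np.int64(294), 26), (np.int64(326), -57), (np.int64(345), 31), (np.int64(346), 29)]
260 [(np.int64(294), 25), (np.int64(326), -44), (np.int64(345), 47)]
290 [(np.int64(291), 61), (np.int64(292), 33), (np.int64(296), -23), (np.int64(297), -85), (np.int64(300), -34), (np.int64(301), 23), (np.int64(321), -27), (np.int64(330), 82), (np.int64(336), -29), (np.int64(337), -41)]
310 [(np.int64(300), -68), (np.int64(321), -30)]
[ 0.48321066 -0.19736244  0.042     ] [ 0.61944009 -0.19365049  0.042     ] 1.5607953034461268
ends at z.042 [ 0.47746287 -0.19758983  0.045     ] [ 0.63173976 -0.19374395  0.042     ] thick [ 0.51706267 -0.19658425  0.056     ] [ 0.58713365 -0.19438714  0.05      ]
```

```bash
python3 -c "
from h import *
go([.5535,-.1955,.021],91.4)"
```

```text
shift [-0.0013  0.0118  0.18  ] turn [ 0.0004 -0.0003 -0.0087]
```

```bash
python3 -m creep '[[-0.001,0.004,0.03,0,0,-0.009,0.6],[-0.001,0.008,0.07,0,0,-0.009,0.6],[-0.001,0.0118,0.11,0,0,-0.009,0.6],[-0.001,0.0118,0.14,0,0,-0.009,0.6],[-0.001,0.0118,0.14,0,0,-0.009,0.6]]'; python3 -c "
from h import *
go([.5535,-.1955,.021],91.4)
snap('wrist','w6')"
```

```text
time: 7.9
ee_pos: [0.5515, -0.1939, 0.0572]
tcp_rot: [-179.7, -0.1, 91.5]
wrist_force: [0.5, -0.0, -1.1]
opening: 0.0511
shift [-0.0017  0.0021  0.0362] turn [-0.005  -0.0021  0.0019]
```

View pics/w6.png

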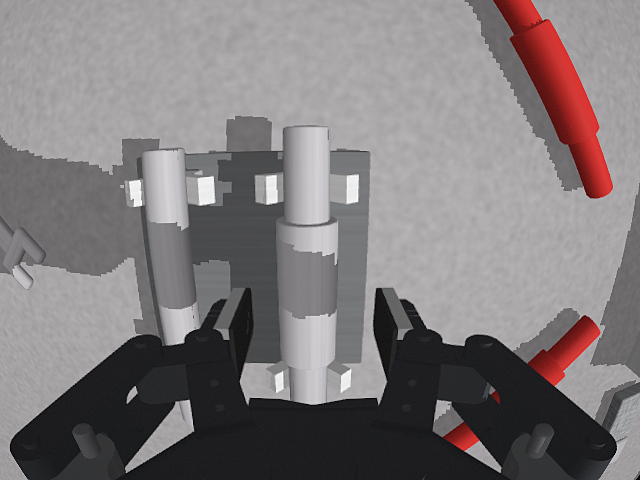

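```bash
python3 -m creep '[[-0.002,0.001,0.02,0,0,0,0.6],[-0.002,0.001,0.036,0,0,0,0.6],[-0.002,0.001,0.036,0,0,0,0.45],[-0.002,0.001,0.036,0,0,0,0.35],[-0.002,0.001,0.036,0,0,0,0.3],[-0.002,0.001,0.036,0,0,0,0.25],[-0.002,0.001,0.036,0,0,0,0.2],[-0.002,0.001,0.036,0,0,0,0.2]]' 50; python3 -c "
from h import *
print(bot.get_obs()['wrist_force'],bot.get_obs()['torque'])"
```

```text
time: 8.75
ee_pos: [0.5549, -0.1967, 0.0271]
tcp_rot: [179.8, -0.1, 91.5]
wrist_force: [-1.8, 9.9, 4.4]
opening: 0.0266
[-1.80468021  9.93955167  4.44683521] [1.7771975  0.38033863 0.05834173]
```

```bash
python3 -m creep '[[0,0,0,0,0,0,0.2],[0,0,-0.01,0,0,0,0.2],[0,0,-0.025,0,0,0,0.2],[0,0,-0.05,0,0,0,0.2],[0,0,-0.08,0,0,0,0.2],[0,0,-0.11,0,0,0,0.2],[0,0,-0.11,0,0,0,0.2]]' 50; python3 -c "
from h import *
o=bot.get_obs();print(o['wrist_force'],o['torque'])
snap('wrist','w7')
go([.558,.205,.17],85.0)"
```

```text
time: 9.45
ee_pos: [0.556, -0.199, 0.1408]
tcp_rot: [179.5, 0.2, 91.4]
wrist_force: [0.8, -0.3, -3.6]
opening: 0.0264
[ 0.77811348 -0.32823466 -3.63019643] [-0.00828506 -0.0550403   0.02477911]
shift [ 0.4035  0.0126 -0.033 ] turn [0.0053 0.002  0.1112]
```

View pics/w7.png

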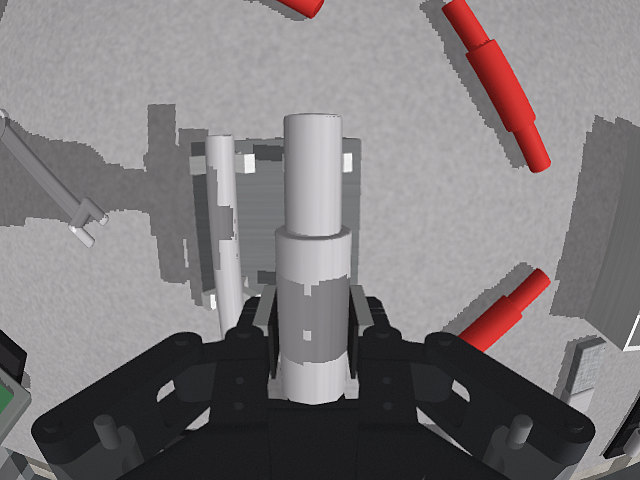

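Run:
```python
from h import *
I=np.eye(4)
# tool frame coordinates: plane at tool z; top surfaces nearer camera (tool -z)
def f(p,z): return plane('wrist',p,z,I).round(4)
for za in (-.017,-.019,-.021):
    print(za,'end top edge',f((312.5,115),za-.010),'step top edge',f((312,229),za-.014),'axis at row150',f((313,150),za), f((313,300),za))
```

```text
-0.017 end top edge [ 0.     -0.0766 -0.027 ] step top edge [-0.0001 -0.0412 -0.031 ] axis at row150 [ 0.0002 -0.0652 -0.017 ] [ 0.0002 -0.0101 -0.017 ]
-0.019 end top edge [ 0.     -0.0765 -0.029 ] step top edge [-0.0001 -0.0418 -0.033 ] axis at row150 [ 0.0002 -0.0653 -0.019 ] [ 0.0002 -0.0111 -0.019 ]
-0.021 end top edge [ 0.     -0.0764 -0.031 ] step top edge [-0.0001 -0.0423 -0.035 ] axis at row150 [ 0.0002 -0.0653 -0.021 ] [ 0.0002 -0.012  -0.021 ]
```

```bash
python3 -m creep '[[0.015,0,-0.01,0,0,0.01,0.2],[0.05,0.002,-0.02,0,0,0.03,0.2],[0.09,0.004,-0.03,0,0,0.045,0.2],[0.13,0.005,-0.03,0,0,0.06,0.2],[0.17,0.006,-0.03,0,0,0.075,0.2],[0.21,0.007,-0.03,0,0,0.09,0.2],[0.25,0.008,-0.03,0,0,0.1,0.2],[0.29,0.01,-0.03,0,0,0.111,0.2]]'; python3 -c "
from h import *
go([.560,.205,.15],85.0)"
```

```text
time: 10.3
ee_pos: [0.5562, 0.0935, 0.1633]
tcp_rot: [-179.9, 0.0, 85.0]
wrist_force: [1.1, -0.6, -4.2]
opening: 0.0262
shift [ 0.1114 -0.0059  0.0133] turn [-0.0013  0.0005 -0.0002]
```

```bash
python3 -m creep '[[0.035,-0.002,0,0,0,0,0.2],[0.07,-0.004,0,0,0,0,0.2],[0.1,-0.005,0,0,0,0,0.2],[0.111,-0.006,0.01,0,0,0,0.2],[0.111,-0.006,0.01,0,0,0,0.2],[0.111,-0.006,0.01,0,0,0,0.2]]'; python3 -c "
from h import *
go([.560,.205,.027],85.0)
snap('wrist','w8'); snap('scene','s3',(260,80,460,280),3)"
```

```text
time: 10.9
ee_pos: [0.56, 0.2023, 0.1533]
tcp_rot: [-179.9, 0.1, 85.0]
wrist_force: [-0.2, 0.1, -3.4]
opening: 0.0261
shift [ 0.0029 -0.      0.1263] turn [-0.0017  0.0013  0.0004]
```

View pics/w8.png

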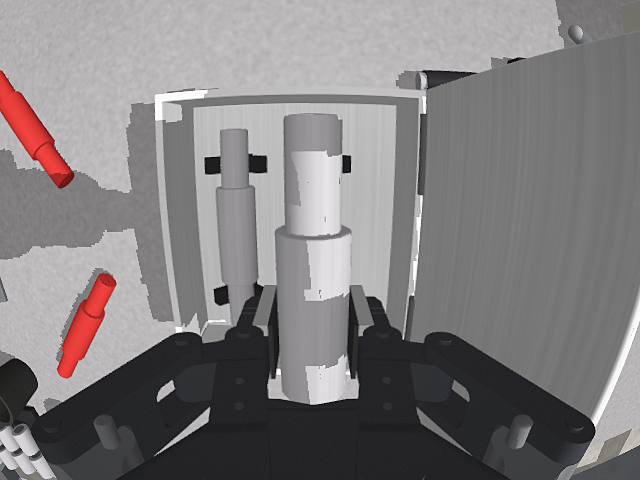

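View pics/s3.png

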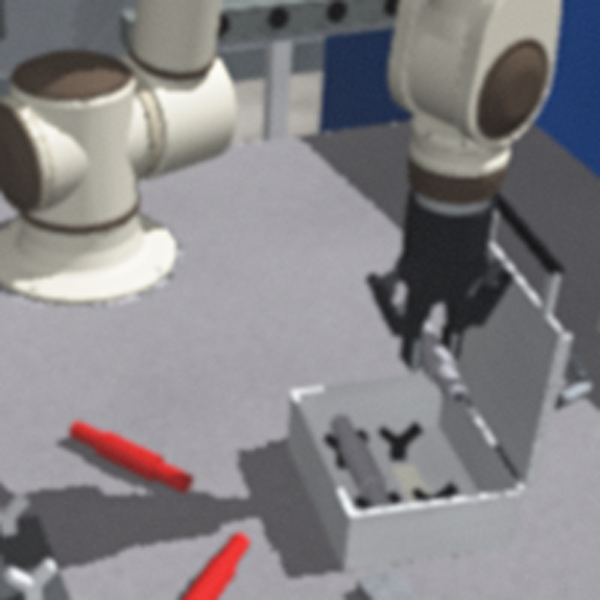

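Run:
```python
from h import *
T=np.load('pics/w8.npz')['T']
u=np.array([np.cos(np.radians(-5)),np.sin(np.radians(-5)),0]);v=np.array([-u[1],u[0],0])
tip=plane('wrist',(351,163),.045,T);print('lane ax from tip',tip-v*.017)
S=np.array([.558,.205,.042]);print('pred near saddle',S-.05*u)
tw=[plane('wrist',p,.042,T) for p in((234,135),(236.5,235),(237.5,300))];print(tw, [((p-S)@u,(p-S)@v) for p in tw])
```

```text
lane ax from tip [0.50943322 0.21569915 0.045     ]
pred near saddle [0.50819027 0.20935779 0.042     ]
[array([0.48419579, 0.15468301, 0.042     ]), array([0.55512669, 0.1476174 , 0.042     ]), array([0.60635392, 0.14046346, 0.042     ])] [(np.float64(-0.0691379475901735), np.float64(-0.056557982951398425)), (np.float64(0.0021388477335171617), np.float64(-0.05741466447112148)), (np.float64(0.05379464568513335), np.float64(-0.0600766368461638))]
```

```bash
python3 -m creep '[[0.001,0,0.02,0,0,0,0.2],[0.003,0,0.045,0,0,0,0.2],[0.003,0,0.07,0,0,0,0.2],[0.003,0,0.09,0,0,0,0.2],[0.003,0,0.099,0,0,0,0.2],[0.003,0,0.099,0,0,0,0.2]]'; python3 -c "
from h import *
go([.560,.2055,.027],85.0)
snap('wrist','w9'); snap('scene','s4',(300,120,440,260),4.2)"
```

```text
time: 11.6
ee_pos: [0.5602, 0.2048, 0.0543]
tcp_rot: [-179.9, 0.1, 85.0]
wrist_force: [-1.1, -4.2, -6.0]
opening: 0.0263
shift [ 0.0008 -0.0002  0.0273] turn [-0.0019  0.0016 -0.0008]
```

View pics/w9.png

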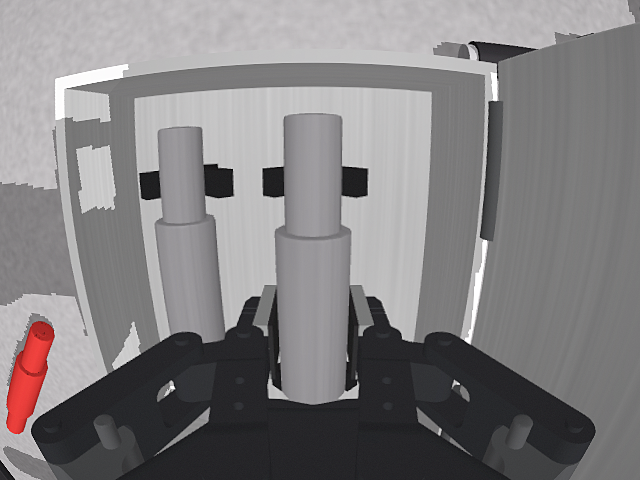

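View pics/s4.png

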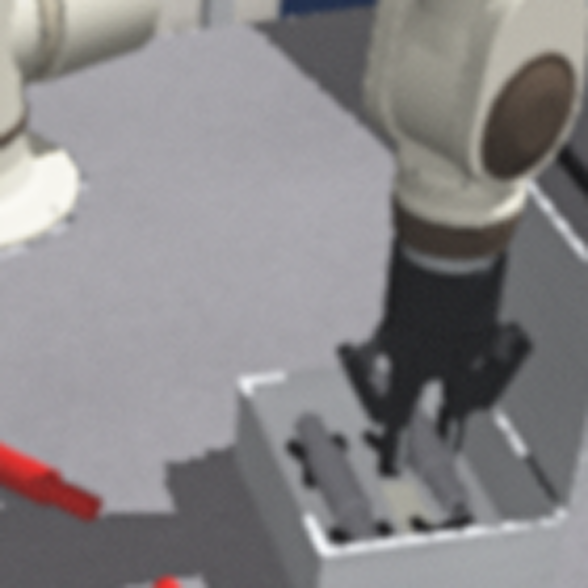

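```bash
python3 -m creep '[[0.001,0,0.005,0,0,0,0.2],[0.001,0,0.01,0,0,0,0.2],[0.001,0,0.014,0,0,0,0.2],[0.001,0,0.018,0,0,0,0.2],[0.001,0,0.02,0,0,0,0.2],[0.001,0,0.022,0,0,0,0.2]]'; python3 -c "
from h import *
go([.560,.2055,.027],85.0)"; python3 -m creep '[[0,0,0.001,0,0,0,0.2],[0,0,0.002,0,0,0,0.2],[0,0,0.002,0,0,0,0.2]]'
```

```text
time: 12.3
ee_pos: [0.5621, 0.2062, 0.0355]
tcp_rot: [179.8, 0.0, 84.9]
wrist_force: [-1.1, -7.7, -1.1]
opening: 0.0263
shift [-0.0009 -0.002   0.0085] turn [ 0.0029  0.0002 -0.001 ]
time: 12.6
ee_pos: [0.5621, 0.2061, 0.0333]
tcp_rot: [179.8, 0.0, 84.9]
wrist_force: [0.7, -7.3, -4.4]
opening: 0.0266
```

```bash
python3 -c "
from h import *
snap('wrist','w10',(50,40,510,400),1.7)
print(bot.get_obs()['wrist_force'],bot.get_obs()['torque'])"
```

```text
[ 2.37814046 -7.86840497 -4.17676178] [-0.8790836  -0.12802142 -0.18731821]
```

View pics/w10.png

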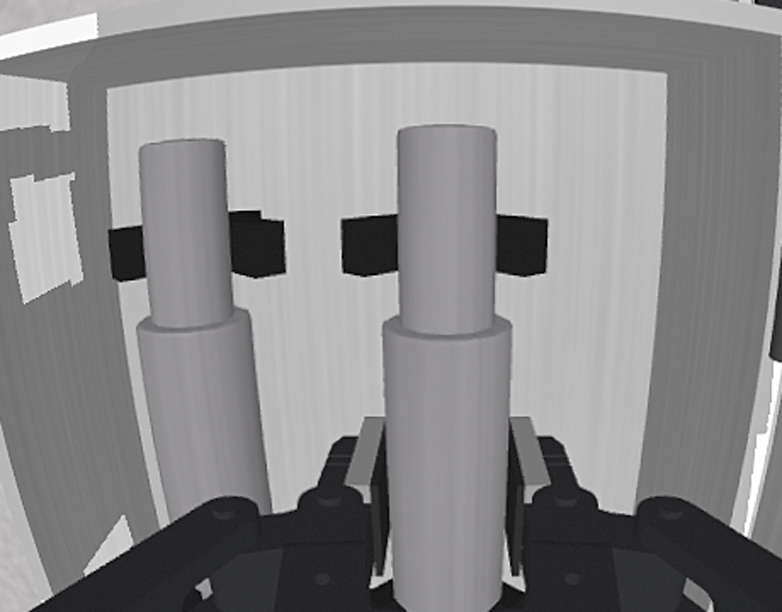

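```bash
python3 -m creep '[[0.0005,0,0,0,0.04,0,0.2],[0.001,0,0,0,0.08,0,0.2],[0.0015,0,0,0,0.12,0,0.2],[0.0025,0,0,0,0.17,0,0.2],[0.0025,0,0,0,0.17,0,0.2]]'; python3 -c "
from h import *
snap('wrist','w11',(50,40,510,400),1.7)
snap('scene','s5',(300,120,440,260),4.2)
print(bot.get_obs()['wrist_force'],bot.get_obs()['torque'])"
```

```text
time: 13.15
ee_pos: [0.5619, 0.2089, 0.033]
tcp_rot: [179.9, -9.8, 85.0]
wrist_force: [0.6, -0.0, -4.0]
opening: 0.0264
[ 0.36880596  0.73004627 -4.45485375] [-0.36642376 -0.00790636  0.00903495]
```

View pics/w11.png

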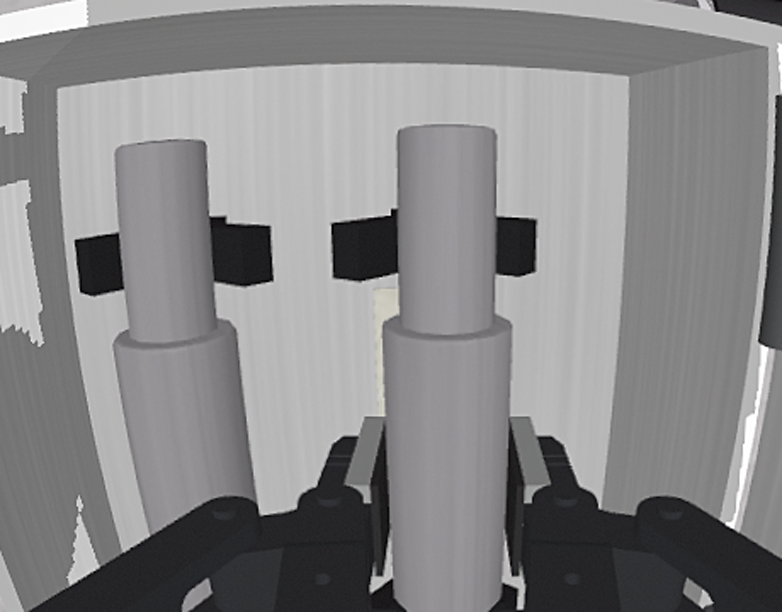

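View pics/s5.png

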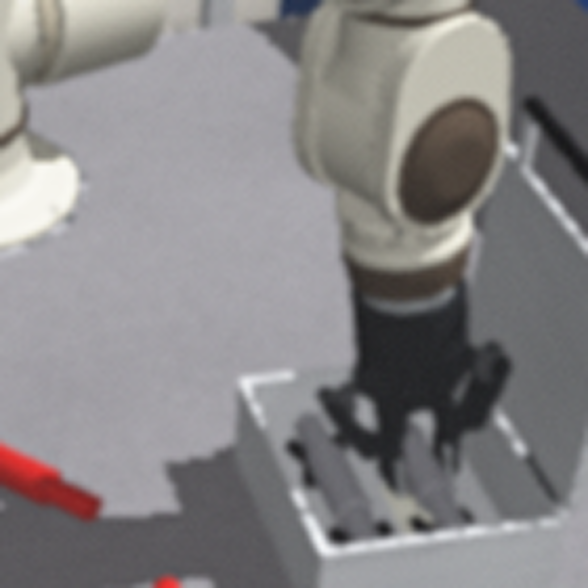

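```bash
python3 -m creep '[[-0.0008,0,0.001,0,0,0,0.2],[-0.001,0,0.002,0,0,0,0.2],[-0.0013,0,0.003,0,0,0,0.2],[-0.0015,0,0.004,0,0,0,0.2],[-0.0015,0,0.004,0,0,0,0.2]]'; python3 -m creep '[[-0.0002,0,0.001,0,0,0,0.2],[-0.0003,0,0.002,0,0,0,0.2],[-0.0003,0,0.002,0,0,0,0.2]]';  python3 -c "
from h import *
print(bot.get_obs()['wrist_force'],bot.get_obs()['torque'])"
```

```text
time: 13.75
ee_pos: [0.5612, 0.209, 0.0282]
tcp_rot: [180.0, -9.8, 85.0]
wrist_force: [-2.7, -3.1, 6.1]
opening: 0.0261
time: 14.05
ee_pos: [0.5613, 0.209, 0.028]
tcp_rot: [179.9, -9.8, 85.0]
wrist_force: [-10.4, -6.4, 18.6]
opening: 0.0265
[-10.35042845  -6.44944679  18.63969203] [-0.5482938   1.88343078  0.32534579]
```

```bash
python3 -m creep '[[0.0003,0,-0.002,0,0,0,0.2],[0.0003,0,-0.002,0,0,0,0.2]]';  python3 -c "
from h import *
print(bot.get_obs()['wrist_force'],bot.get_obs()['torque'])
T=snap('wrist','w12',(50,40,510,400),1.7)
snap('scene','s6',(340,180,440,260),6);print(T.round(4))"
```

```text
time: 14.25
ee_pos: [0.5613, 0.209, 0.0281]
tcp_rot: [179.9, -9.8, 85.0]
wrist_force: [-3.9, -2.4, 8.7]
opening: 0.0265
[-3.88741888 -2.43960793  8.68703251] [-0.39988945  0.72023881  0.09895627]
[[ 0.0852  0.9962  0.0157  0.5613]
 [ 0.9818 -0.0866  0.1688  0.209 ]
 [ 0.1695  0.0011 -0.9855  0.0281]
 [ 0.      0.      0.      1.    ]]
```

View pics/w12.png

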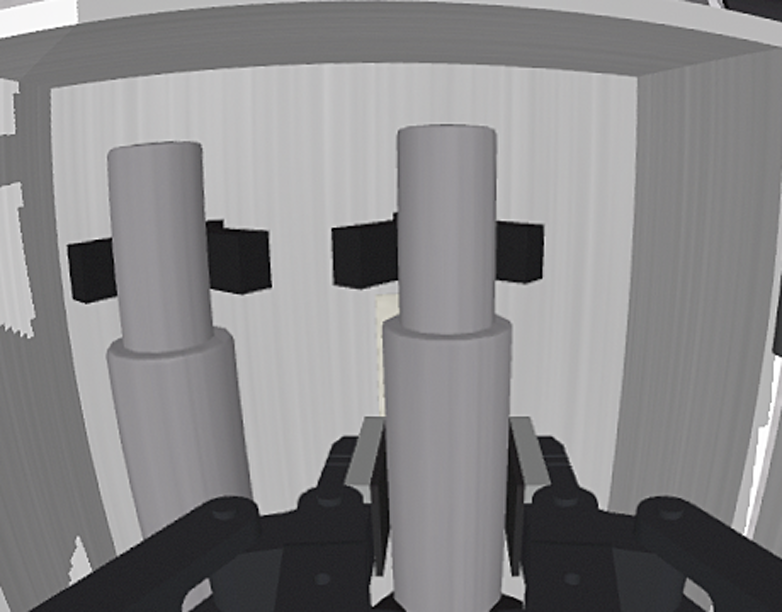

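View pics/s6.png

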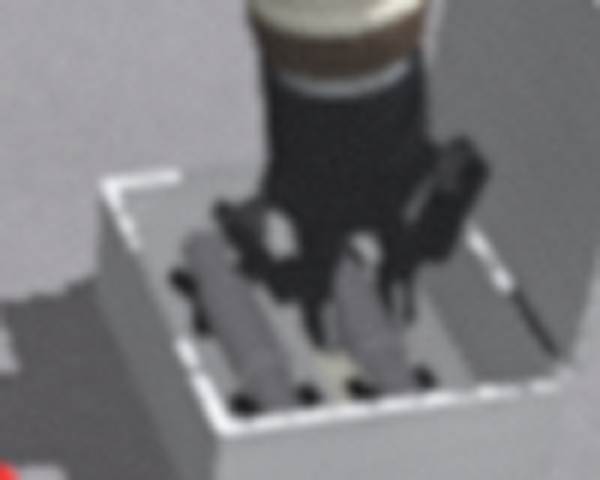

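Run:
```python
from h import *
T=np.load('pics/w12.npz')['T']
px=lambda x,y:(50+x/1.7,40+y/1.7)
u=np.array([np.cos(np.radians(-5)),np.sin(np.radians(-5)),0]);v=np.array([-u[1],u[0],0]);S=np.array([.558,.2055,.042])
M=T@optics.camera_params('wrist')['mount'];C=M[:3,3];print('cam',C)
def meas(l,r,row,rad):
    ol,dl=ray('wrist',px(l,row),T);_,dr=ray('wrist',px(r,row),T)
    # component perpendicular to axis u
    f=lambda d:(lambda e:e/np.linalg.norm(e))(d-(d@u)*u)
    a,b=f(dl),f(dr);half=np.arccos(a@b)/2;dist=rad/np.sin(half);P=C+ (a+b)/np.linalg.norm(a+b)*dist
    print(l,r,row,'lat',round((P-S)@v*1e3,1),'z',round(P[2]*1e3,1))
meas(115,205,180,.010);meas(122.5,210,300,.010);meas(113,238,400,.014)
meas(397.5,496,160,.010);meas(399,495,300,.010);meas(384.5,511,360,.014)
for p in((332,228),(396,218),(543,224),(333,287),(542,282)):
    P=plane('wrist',px(*p),.045,T);print('tip',p,((P-S)@u*1e3).round(1),((P-S)@v*1e3).round(1))
```

```text
cam [0.48889525 0.19098517 0.16936029]
115 205 180 lat -59.5 z 32.4
122.5 210 300 lat -60.1 z 32.2
113 238 400 lat -58.5 z 40.1
397.5 496 160 lat 1.7 z 41.1
399 495 300 lat 1.5 z 42.6
384.5 511 360 lat 2.5 z 38.1
tip (332, 228) -54.6 -21.7
tip (396, 218) -56.2 -9.1
tip (543, 224) -54.7 21.3
tip (333, 287) -42.8 -21.9
tip (542, 282) -42.4 21.4
```

```bash
python3 -m creep '[[-0.0005,0,-0.0007,0,0,0,0.2],[-0.001,0,-0.001,0,0,0,0.2],[-0.001,0,-0.001,0,0,0,0.2]]';  python3 -c "
from h import *
print(bot.get_obs()['wrist_force'],bot.get_obs()['torque'])"
```

```text
time: 14.65
ee_pos: [0.5609, 0.2079, 0.0275]
tcp_rot: [-180.0, -9.8, 85.0]
wrist_force: [0.8, 1.2, -3.1]
opening: 0.0263
[ 0.76960477  1.18820083 -3.11597103] [ 0.08514192 -0.10036805 -0.1009458 ]
```

```bash
python3 -m creep '[[0,0,0.0005,0,0,0,0.2],[0,0,0.001,0,0,0,0.2],[0,0,0.001,0,0,0,0.2]]'; python3 -m creep '[[0,0,0.0007,0,0,0,0.2],[0,0,0.001,0,0,0,0.2],[0,0,0.001,0,0,0,0.2]]'
```

```text
time: 14.95
ee_pos: [0.561, 0.208, 0.0273]
tcp_rot: [180.0, -9.8, 85.0]
wrist_force: [-1.7, 0.2, 3.6]
opening: 0.0263
time: 15.25
ee_pos: [0.5611, 0.2081, 0.0272]
tcp_rot: [180.0, -9.8, 85.0]
wrist_force: [-5.6, -1.0, 9.6]
opening: 0.0261
```

```bash
python3 -m creep '[[0,0,-0.001,0,0,0,0.2],[0,0,-0.001,0,0,0,0.33],[0,0,-0.001,0,0,0,0.36],[0,0,-0.001,0,0,0,0.4],[0,0,-0.001,0,0,0,0.42]]' 20; python3 -c "
from h import *
T=snap('wrist','w13',(50,40,510,400),1.7)"
```

```text
time: 15.75
ee_pos: [0.5609, 0.2078, 0.0267]
tcp_rot: [-180.0, -9.7, 85.0]
wrist_force: [-0.4, 0.3, 0.8]
opening: 0.0361
```

View pics/w13.png

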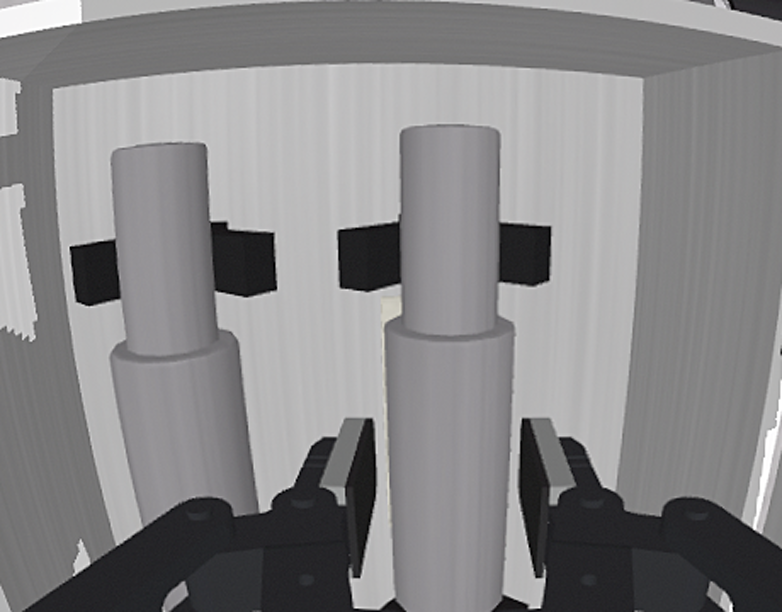

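```bash
python3 -m creep '[[0,0,-0.015,0,0,0,0.42],[0,0,-0.04,0,0,0,0.42],[0,0,-0.07,0,0,0,0.42],[0,0,-0.11,0,0,0,0.42],[0,0,-0.15,0,0,0,0.42],[0,0,-0.19,0,-0.06,0,0.42],[0,0,-0.22,0,-0.17,0,0.42],[0,0,-0.22,0,-0.17,0,0.42]]'; python3 -c "
from h import *
T=snap('wrist','w14',(220,60,600,360),2)
snap('scene','s7',(290,80,450,260),3.3)"
```

```text
time: 16.6
ee_pos: [0.5588, 0.1715, 0.2499]
tcp_rot: [179.6, 0.0, 85.1]
wrist_force: [0.1, 0.3, -0.2]
opening: 0.0361
```

View pics/w14.png

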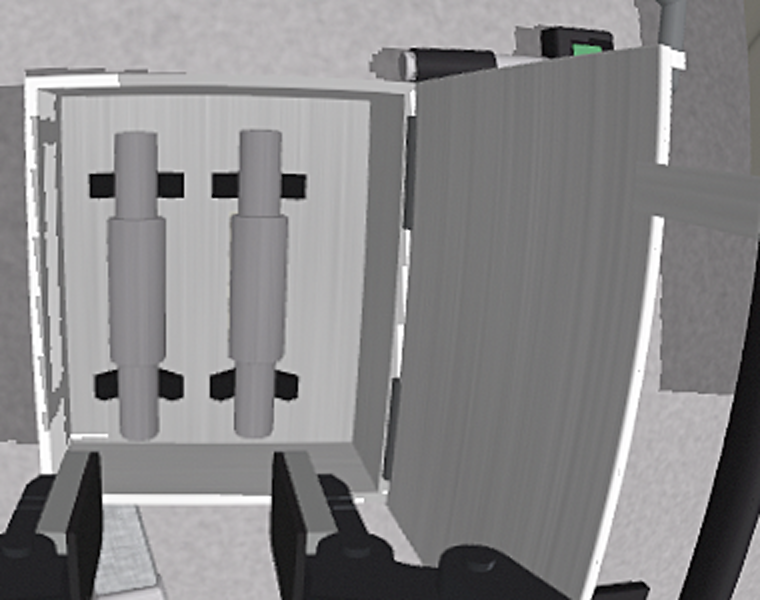

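View pics/s7.png

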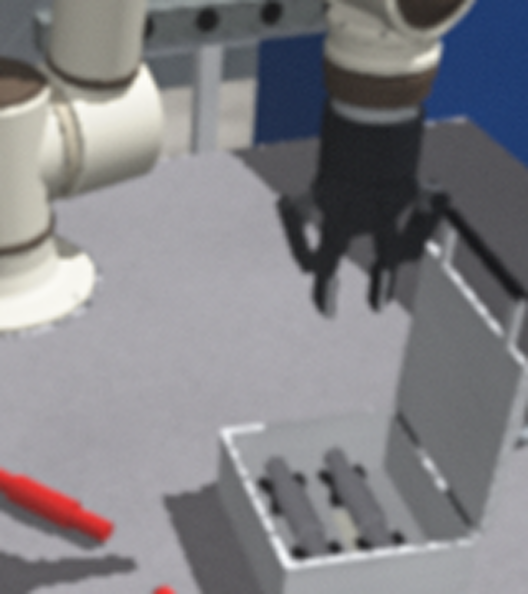

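```bash
python3 -m creep '[[0,0,-0.03,0,0,0,0.42],[0,0,-0.07,0,0,0,0.42],[0,0,-0.1,0,0,0,0.42],[0.03,0,-0.11,0,0,0,0.42],[0.07,0,-0.11,0,0,0,0.42],[0.09,0,-0.11,0,0,0,0.42],[0.09,0,-0.11,0,0,0,0.42]]'; python3 -c "
from h import *
T=snap('wrist','w15')
snap('scene','s8',(300,50,460,230),3.3);print(T.round(4))"
```

```text
time: 17.4
ee_pos: [0.5654, 0.2624, 0.3517]
tcp_rot: [-179.8, 0.0, 85.1]
wrist_force: [-0.8, -1.0, -1.5]
opening: 0.036
[[ 8.460e-02  9.964e-01 -3.000e-03  5.654e-01]
 [ 9.964e-01 -8.460e-02 -1.000e-04  2.624e-01]
 [-4.000e-04 -3.000e-03 -1.000e+00  3.517e-01]
 [ 0.000e+00  0.000e+00  0.000e+00  1.000e+00]]
```

View pics/w15.png

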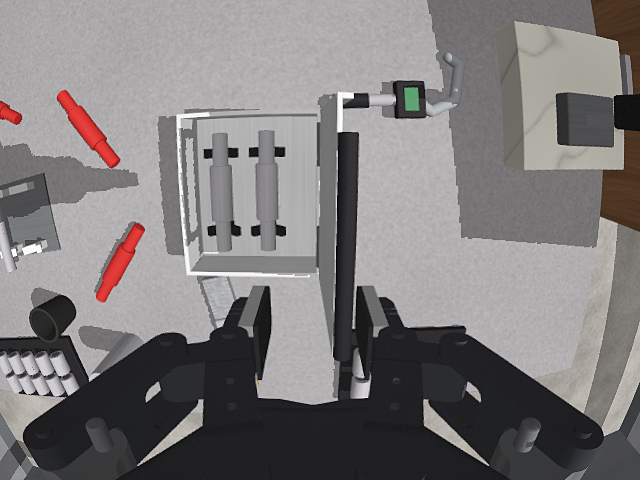

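View pics/s8.png

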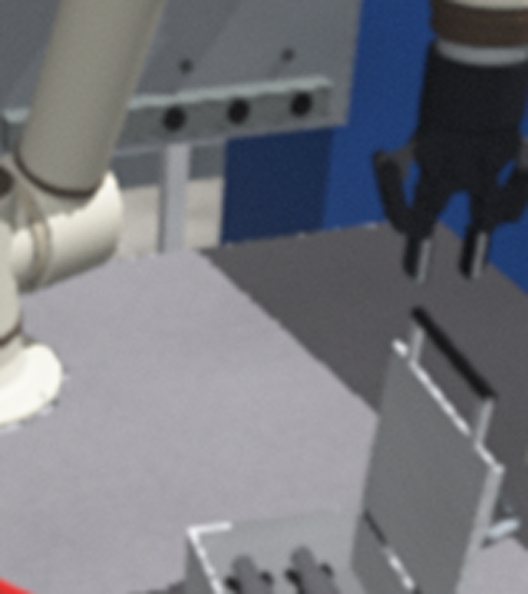

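Run:
```python
from h import *
T=np.load('pics/w15.npz')['T']
for z in(.28,.286):
  A=plane('wrist',(348.5,132),z,T);B=plane('wrist',(344.5,357),z,T);print(A,B,(A+B)/2,np.linalg.norm(B-A))
H=np.array([.5637,.2707]);print((((A+B)/2)[:2]-H)@np.array([.087,.996]))
go([.572,((A+B)/2)[1],.27],85)
```

```text
[0.49500598 0.28906913 0.28      ] [0.64306244 0.2779889  0.28      ] [0.56903421 0.28352901 0.28      ] 0.14847049641344204
[0.49502298 0.28849085 0.286     ] [0.63895423 0.27771934 0.286     ] [0.5669886  0.28310509 0.286     ] 0.1443337420130962
0.012641580963962343
shift [0.0235 0.0048 0.0828] turn [-0.0017  0.0007  0.0009]
```

```bash
python3 -m creep '[[0.015,0,0,0,0,0,0.42],[0.021,0,0.01,0,0,0,0.42],[0.021,0,0.04,0,0,0,0.42],[0.021,0,0.07,0,0,0,0.42],[0.021,0,0.082,0,0,0,0.42],[0.021,0,0.082,0,0,0,0.42]]'; python3 -c "
from h import *
T=snap('wrist','w16')
go([.567,.283,.27],85)"
```

```text
time: 18.1
ee_pos: [0.5664, 0.2799, 0.269]
tcp_rot: [-179.8, 0.1, 85.0]
wrist_force: [0.1, 0.0, -0.6]
opening: 0.036
shift [0.0028 0.     0.0009] turn [-0.0016  0.0009 -0.0003]
```

View pics/w16.png

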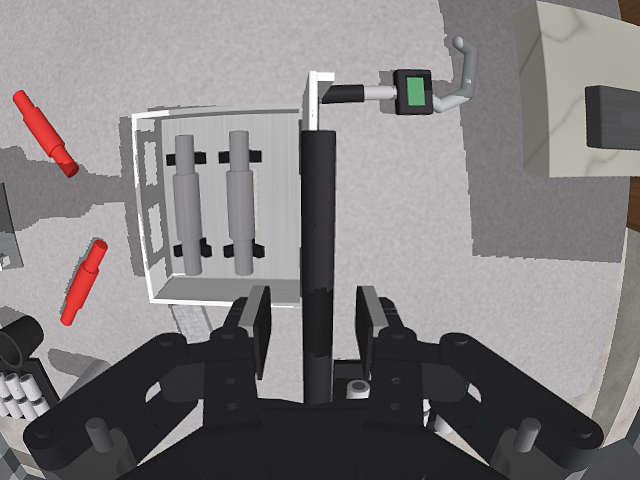

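```bash
python3 -m creep '[[0.001,0,0,0,0,0,0.2],[0.001,0,0,0,0,0,0.05],[0.001,0,0,0,0,0,0.05],[0.001,0,0,0,0,0,0.05]]' 35; python3 -c "
import numpy as np
for t in range(90,-3,-5):
  r=np.radians(t);print(t,round(-.212*np.cos(r)-.0126,4),round(.2116-.212*np.sin(r),4))"
```

```text
time: 18.55
ee_pos: [0.5677, 0.2823, 0.273]
tcp_rot: [179.9, -0.0, 85.0]
wrist_force: [-1.5, -1.3, 6.4]
opening: 0.0107
90 -0.0126 -0.0004
85 -0.0311 0.0004
80 -0.0494 0.0028
75 -0.0675 0.0068
70 -0.0851 0.0124
65 -0.1022 0.0195
60 -0.1186 0.028
55 -0.1342 0.0379
50 -0.1489 0.0492
45 -0.1625 0.0617
40 -0.175 0.0753
35 -0.1863 0.09
30 -0.1962 0.1056
25 -0.2047 0.122
20 -0.2118 0.1391
15 -0.2174 0.1567
10 -0.2214 0.1748
5 -0.2238 0.1931
0 -0.2246 0.2116
```

```bash
python3 -m creep '[[-0.0126,0,0,0,0,0,0.05],[-0.031,0,0,0,0,0,0.05],[-0.049,0,0.0025,0,0,0,0.05],[-0.067,0,0.0065,0,0,0,0.05],[-0.085,0,0.012,0,0,0,0.05],[-0.102,0,0.019,0,0,0,0.05]]'
```

```text
time: 19.15
ee_pos: [0.5587, 0.1807, 0.2538]
tcp_rot: [179.9, -0.1, 85.1]
wrist_force: [-0.8, -1.0, 8.6]
opening: 0.0105
```

```bash
python3 -m creep '[[-0.0165,0,0.0085,0,0,0,0.05],[-0.032,0,0.0185,0,0,0,0.05],[-0.047,0,0.03,0,0,0,0.05],[-0.0605,0,0.042,0,0,0,0.05],[-0.073,0,0.056,0,0,0,0.05],[-0.0843,0,0.0705,0,0,0,0.05],[-0.094,0,0.086,0,0,0,0.05]]'
```

```text
time: 19.85
ee_pos: [0.5506, 0.0871, 0.1668]
tcp_rot: [180.0, -0.1, 85.0]
wrist_force: [-0.5, 1.4, 2.7]
opening: 0.0104
```

```bash
python3 -m creep '[[-0.0085,0,0.0165,0,0,0,0.05],[-0.0156,0,0.0335,0,0,0,0.05],[-0.021,0,0.051,0,0,0,0.05],[-0.025,0,0.069,0,0,0,0.05],[-0.027,0,0.08,0,0,0,0.05],[-0.0275,0,0.088,0,0,0,0.05],[-0.028,0,0.095,0,0,0,0.05],[-0.0283,0,0.1,0,0,0,0.05]]'; python3 -m creep '[[0,0,0.003,0,0,0,0.05],[0,0,0.005,0,0,0,0.05],[0,0,0.006,0,0,0,0.05],[0,0,0.006,0,0,0,0.05]]'
```

```text
time: 20.65
ee_pos: [0.5484, 0.0601, 0.0668]
tcp_rot: [180.0, -0.1, 85.1]
wrist_force: [-0.3, 7.2, 2.5]
opening: 0.0103
time: 21.05
ee_pos: [0.5485, 0.06, 0.0638]
tcp_rot: [179.9, -0.2, 85.1]
wrist_force: [-8.7, 5.5, 21.0]
opening: 0.0102
```

```bash
python3 -m creep '[[0,0,0.001,0,0,0,0.05],[0,0,0.002,0,0,0,0.05],[0,0,0.002,0,0,0,0.05]]'; python3 -c "
from h import *
snap('scene','s9',(310,150,450,270),5)"
```

```text
time: 21.35
ee_pos: [0.5487, 0.0599, 0.0633]
tcp_rot: [179.8, -0.1, 85.1]
wrist_force: [-13.4, 4.7, 32.1]
opening: 0.0102
```

View pics/s9.png

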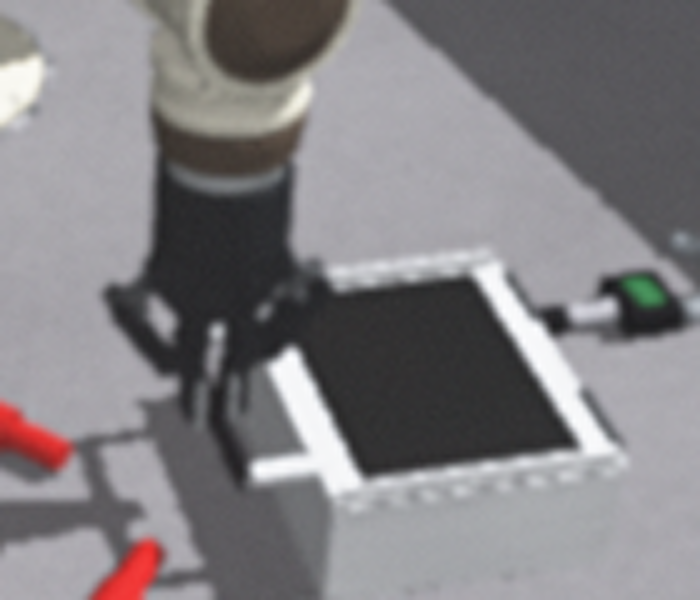

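```bash
python3 -m creep '[[0,0,-0.004,0,0,0,0.05],[0,0,-0.005,0,0,0,0.15],[0,0,-0.005,0,0,0,0.33],[0,0,-0.005,0,0,0,0.35],[0,0,-0.005,0,0,0,0.35],[0,0,-0.02,0,0,0,0.35],[0,0,-0.05,0,0,0,0.35],[0,0,-0.09,0,0,0,0.35]]'; python3 -m creep '[[-0.01,-0.03,-0.04,0,0,0,0.35],[-0.04,-0.06,-0.09,0,0,0,0.35],[-0.08,-0.09,-0.11,0,0,0,0.35],[-0.1,-0.11,-0.11,0,0,0,0.35],[-0.1,-0.11,-0.11,0,0,0,0.35]]';python3 -c "
from h import *
snap('scene','s10',(310,150,450,270),5);snap('top','t2');snap('wrist','w17')"
```

```text
time: 22.2
ee_pos: [0.547, 0.0587, 0.1491]
tcp_rot: [-179.8, 0.0, 85.0]
wrist_force: [1.1, 0.5, -0.1]
opening: 0.0298
time: 22.7
ee_pos: [0.4275, -0.0334, 0.2627]
tcp_rot: [179.7, 0.0, 84.9]
wrist_force: [0.2, -0.1, -0.3]
opening: 0.0297
```

View pics/s10.png

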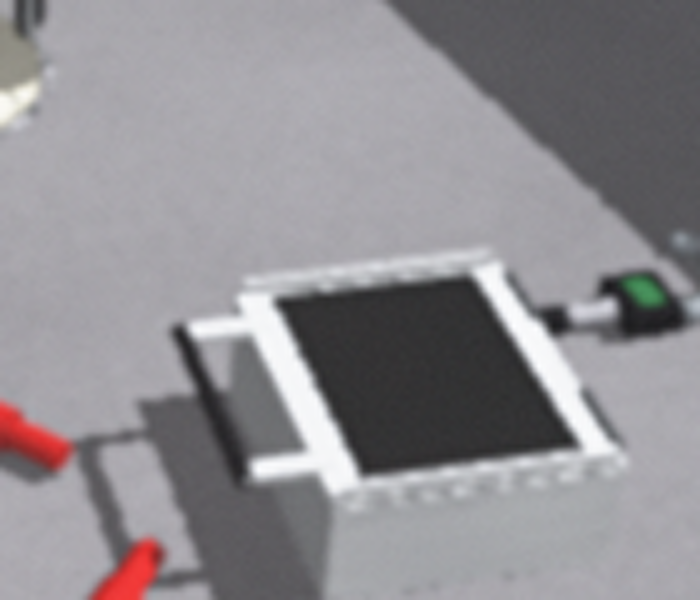

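View pics/t2.png

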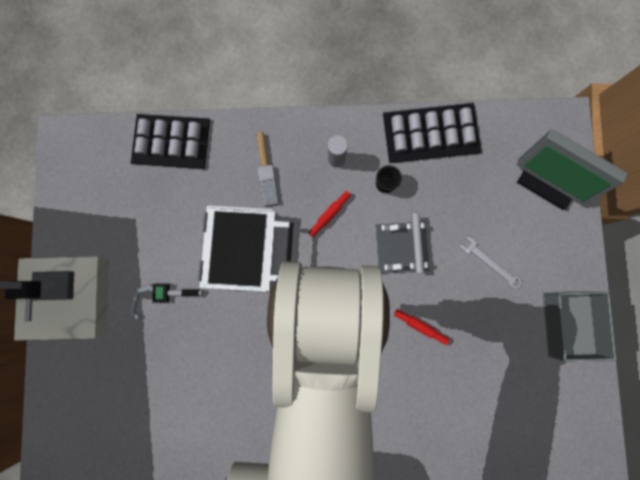

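View pics/w17.png

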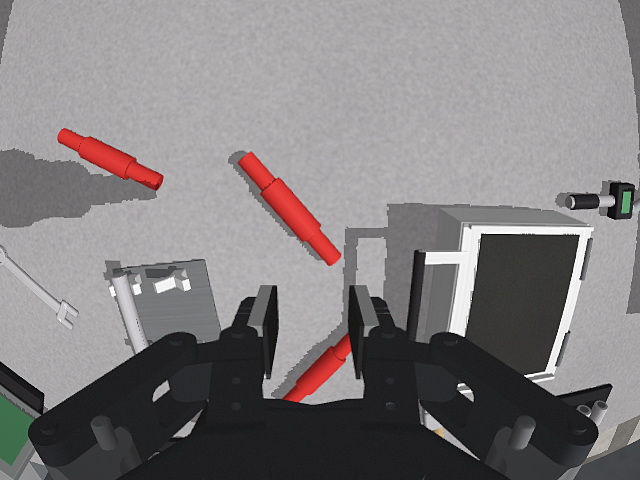

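Run:
```python
from h import *
T=np.load('pics/w17.npz')['T']
s=lambda x,y:(310+x/5-.4,150+y/5-.4)
print(tri([ray('scene',s(181,330)),ray('wrist',(418,252),T)]))
u=np.array([np.cos(np.radians(-5)),np.sin(np.radians(-5))]);v=np.array([-u[1],u[0]]);H=np.array([.5637,.2707])
for z in (.074,.08,.09):
  b=np.r_[H-.212*v,z]
  print(z,[proj('scene',b+np.r_[k*u,0]).round(1) for k in(-.07,.07)],'obs',s(181,330),s(243,476),proj('wrist',b+np.r_[-.07*u,0],T).round(1))
```

```text
(array([0.4762352 , 0.06708383, 0.076006  ]), [np.float64(0.0017399152327224152), np.float64(0.0017399152327224159)])
0.074 [array([344.7, 216.3]), array([357.5, 245.7])] obs (345.8, 215.6) (358.20000000000005, 244.79999999999998) [417.8 251. ]
0.08 [array([344.7, 214.7]), array([357.7, 244. ])] obs (345.8, 215.6) (358.20000000000005, 244.79999999999998) [419.4 253. ]
0.09 [array([344.9, 211.9]), array([357.9, 241.2])] obs (345.8, 215.6) (358.20000000000005, 244.79999999999998) [422.3 256.4]
```

Bar is at about 74–77 mm, which matches the 74 mm expected when shut, and the hard stop was felt. The gripper is clear of everything, so I'm handing in.

```bash
python3 -c "
from workcell import bot
print(bot.job_done())"
```

```text
the job is handed in; nothing more can be done
None
```

The job is done and handed in at about 23 s. I pinched the flap's bar and swung it upright, laid the stepped shaft in the empty lane (the +19 mm one), then folded the flap shut and backed the gripper off.

**Shaft:** after I let go, the wrist view showed it lying in both saddles, parallel to the twin. The force on the gripper when it opened was under 1 N.

**Flap:** I pressed it down until the force rose to 32 N with no more travel. The bar's position afterwards works out to about 74–77 mm above the bench, against 74 mm expected when shut.

**Other objects:** in the last top and wrist pictures the rod and the other loose things looked unmoved. I judged this by eye. The arm hid one red look-alike in the top view, and the wrist view showed it only partly.

**What went wrong along the way:**
- **Flap nudged:** while I lowered the shaft, a force of about 8 N built up. I judged it to be a gripper knuckle pressing on the upright flap, and it vanished when I tilted the tool 10° about the shaft. When I next measured, the flap stood at about 93°.
- **Heavier first contact:** the shaft first touched the saddles 1–2 mm off to one side, at about 23 N. I backed off and shifted it before releasing.

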